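# Close up the wax-jar row and clamp its stop

## Task

Some wax jars have been sold from the small wooden display rack on the reception counter, so the rest stand loosely. Fully undo the bar-shaped clamp knob on the sliding stop, push the stop along its rail until the three jars stand upright in line, touching one another and the end plate, then turn the knob back until it is tight and let go. Do not tip a jar over, and do not knock the other things on the counter about.

Things in the scene. Friction and masses are not known exactly. Their poses are not given: they have to be found in the camera images.
- rack: Fixed pale-wood display rack, footprint 135 x 410 mm. Origin: on the counter, under the jar lane's centre line; y runs along the lane from its open end (y -205 mm, no wall) to the end plate, x across it, z up. Lane floor at z 12 mm; curbs' inner faces at x -35 and +35 mm, tops at z 24. An aluminium rail 22 mm wide runs along the lane at x -66 mm, top at z 32. The lane behind the stop is empty.
- lane_end (a point): Middle of the end plate's inner face, at rack (0, 170, 37) mm; the plate is 84 mm wide and its top is 64 mm above the counter. Axes as the rack's.
- stop_plate (a point): Centre of the grey stop's upright plate across the lane, rack x 0, z 44 mm; axes as the rack's. Plate: 10 mm thick along y, x -46 to +32, z 26 to 62 mm. The jar-side face is 5 mm to +y of this point, the rear face, for pushing, 5 mm to -y. A saddle block (x -86 to -46, top at z 52 mm) joins it to the rail and reaches 50 mm back (-y) from the jar-side face.
- stop (a joint): Travel of the sliding stop along rack +y, m. At 0 (fully open) its jar-side face is at rack y -122 mm; at 0.100 it is 192 mm from the end plate, just the length of three touching jars, which block it there (own limit 0.125). Unclamped it slides with about 2 N of friction plus some 4 N for the jars; clamped tight it does not slide under some 20 N.
- knob_grip (a point): Centre of the black bar grip of the clamp knob on the saddle, on its vertical axis (rack x -66 mm, 20 mm behind stop_plate along rack y), 79 mm above the counter. Bar 60 mm long, 14 mm thick, 26 mm high (z 66 to 92 mm), free all round. The point turns with the knob; its x axis lies along the bar. The knob travels with the stop.
- knob (a joint): Angle of the clamp knob, rad, growing clockwise seen from above: 0 fully loose (hard stop), bar straight across the lane (along rack x); 1.4 fully tight (hard stop), bar nearly along the lane. The clamp bites from about 0.6 on; below 0.5 the stop is quite free, above 1.1 it is tight. Turning takes about 0.1 N m; the knob stays where it is left.
- jar_a_mid (a point): Centre (half-way up) of the jar nearest the end plate. The three jars are alike: amber with black lid, 64 mm across, 50 mm high, about 140 g, standing loose in the lane, lids' tops at z 62 mm.
- jar_b_mid (a point): Centre of the middle jar, like jar_a.
- jar_c_mid (a point): Centre of the jar nearest the stop, like jar_a.
- tester_tin: Bystander: flat round aluminium tin, 52 mm across, 20 mm high, on the robot's side of the rack. Origin under its centre.
- comb: Bystander: black comb lying flat, 170 mm long (y axis), 36 mm wide, 6 mm high, on the robot's side of the rack. Origin under its centre.
- card_stand: Bystander: wooden holder with a block of cards, 50 x 100 mm, 56 mm high, beyond the rack. Origin under its centre.
- pump_bottle: Bystander: white pump bottle, 70 mm across, 184 mm high, beyond the rack near its end plate. Origin under its centre.
- thermometer: Bystander: white pistol-shaped forehead thermometer lying on its side, about 100 x 130 mm, 34 mm high, to the robot's right. Origin under its barrel's centre.
- pen_cup: Bystander: empty white cup, 72 mm across, 95 mm high, to the robot's left. Origin under its centre.
Things that resemble listed ones, but are neither listed nor needed, are in the scene too. Leave any purple look-alike of the part that bears jar_b_mid alone.

How it is judged:
By the outcome, as a careful person would: the job done as asked, in the order asked, and still so for the second after the job is handed in, with the robot touching nothing.
It also fails if it takes over 58 s, if anything falls off the work surface, if the arm or the gripper's body presses on something with over 40 N, if the wrist force passes 120 N, or if a joint passes its speed limit or range.

## Robot

A 6-joint arm with a two-finger parallel gripper is mounted at the origin on the work surface. World frame = base frame: x ahead of the robot, y to its left, z up, the work surface at z = 0. Lengths are in mm, angles in degrees, forces in N, time in s.
With the tool pointing down it reaches from about 300 to 850 mm from the base axis. Payload 4.2 kg.
Tool frame: the origin (TCP) lies midway between the tips of the shut fingers; the grasp point (between the pads) lies 19 mm behind it (env.tcp_to_grasp is the distance from the TCP to the grasp point, in mm); z points along the fingers, x is the direction in which the jaws open and shut, and the axes are right-handed (so a half turn about z gives the same grasp; the last joint's range is limited). The gripper opens to 91 mm and grips with 3 to 60 N. Pads are 32 mm wide; open, the fingers measure 118 mm over their backs; the gripper's body (76 mm by 178 mm) begins 60 mm behind the grasp point.
Start: joints at [-68.468, 18.312, 89.639, -0, 72.044, -1.146], TCP at [221.694, -530.561, 213.976] pointing down, gripper open.
Joint ranges: [-177.97, 177.97], [-48.28, 115.42], [12.27, 149.76], [-77.06, 257.06], [2.81, 150.46], [-146.56, 146.56]. Speed limits (degrees/s): [147.25, 147.25, 180, 180, 180, 180].

## Interface

Orientations are given as [roll, pitch, yaw] about the fixed x, y, z axes, in that order (R = Rz(yaw) Ry(pitch) Rx(roll)).
In Python, from workcell import env gives the robot as it stands.
- The arm moves only by the tool drive_tool, never from a script. Its argument "motion" is a list of rows, each a list of 2 entries, a list of its own where there are three numbers: the shift along the world's x, y, z in m, then the turn, a rotation vector about the world's x, y, z in rad. In form: [[[dx, dy, dz], [wx, wy, wz]], ...]. A call has exactly 10 rows; each row shifts and turns the commanded pose from where the row before left it; what a row does not reach is not made up. A row lasts 1/12 s, in which the tool goes at most 41.7 mm and 7.16 degrees, less where a joint would pass 70% of its speed; a pose out of reach is approached as far as the arm can. A call is refused whole if a number of a shift passes 0.0417 or a number of a turn 0.125, either way. A call with a gripper value outside its range is refused whole. "claw" is the opening, from 0 (shut) to 1 (fully open), set as the call begins (left out, the last holds). The fingers move at their own pace and stop on an object; "force" is the grip in N (left out, the last holds). Time passes only in rows, so rows that do not move let the fingers close, or fill a call up. It gives the time, the measured TCP pose, the force and the opening at its end, in the units of the state.
- env.state(): the state, without advancing time (a new reading comes with each control period).
- env.grab_frame(name): name is "side" or "top"; returns the picture (400x640x3 uint8, red, green, blue); there is no depth.
- env.camera_params(name): a dict with "fov_y" (degrees; the focal length in pixels is half the picture's height over the tangent of half this angle, whatever the lens; pixels are square), "cx", "cy" (the principal point, pixels), "pose" (4x4, takes a point from camera to world coordinates). Camera axes: x right, y down, z forward; pixel columns grow to the right and rows downward; lengths in mm; the calibration is good to about 2 mm. A picture is of the moment at which its call begins. camera_params takes no time and is no camera call.
- env.job_done(): hands the job in, once; it reports no verdict.
The state is a dict: "time_s": time; "qpos": joint angles; "qvel": joint speeds; "effort": joint torques, N m; "ee_pos": TCP position; "ee_rot": TCP orientation; "force": force on the tool from outside, world axes, zero at the start; "torque": the same for the moment, N m; "gripper_width": finger opening in mm.
Only numpy, scipy, OpenCV 4.12 (cv2) and the standard library are available. Lean on these libraries where they do the work, as an engineer would, in place of code of your own. Each camera call takes 0.05 s, during which the arm holds its last target.

## Working session

There is one attempt and no reset: what is moved stays moved. The work goes in short steps, Python scripts to look and compute and a tool call to move; the robot and the scene stay as the last step left them, time stands still between calls to the robot, and variables do not carry over. Pictures are saved under pics/ and viewed, and the job is handed in when it is done.

Besides the shell and the picture viewer there is one more tool, called as name(argument=value, ...), one argument or row to a line, values as JSON. drive_tool: Moves the arm, as the interface text tells. Its arguments: {"type":"object","properties":{"motion":{"type":"array","items":{"type":"array"}},"claw":{"type":"number"},"force":{"type":"number"}},"required":["motion"]}

```bash
mkdir -p pics; ls
python3 - <<'E'
from workcell import env
import cv2
print(env.state())
for n in("side","top"):
    p=env.camera_params(n);print(n,p)
    cv2.imwrite(f"pics/{n}0.png",env.grab_frame(n)[:,:,::-1])
E
```

```text
pics
{'time_s': 0.0, 'qpos': array([-6.84663011e+01,  1.83519588e+01,  8.97077647e+01,  4.69858052e-04,
        7.20424755e+01, -1.14655797e+00]), 'qvel': array([-0.01397137,  0.01929642, -0.01753781,  0.0280898 ,  0.00138388,
       -0.02717583]), 'effort': array([-5.25350319e-03, -4.12480867e+01, -2.31978053e+01,  7.23429909e-02,
        4.56997391e-02, -1.32748610e-04]), 'ee_pos': array([ 221.52328731, -530.06294216,  213.10788298]), 'ee_rot': array([-1.79997508e+02,  1.02169603e-01, -6.73198861e+01]), 'force': array([-0.08583409,  0.459783  ,  0.67473337]), 'torque': array([-0.00897128,  0.00993651,  0.06180283]), 'gripper_width': 90.9138793635005}
side {'fov_y': 42.90558297055421, 'cx': 318.4009853956283, 'cy': 198.8164842802941, 'pose': array([[-7.42238366e-01, -4.69018714e-01,  4.78647735e-01,
        -9.33708298e+01],
       [-6.70135827e-01,  5.19935868e-01, -5.29702432e-01,
         8.12226045e+02],
       [-4.25772325e-04, -7.13924463e-01, -7.00222593e-01,
         1.07677593e+03],
       [ 0.00000000e+00,  0.00000000e+00,  0.00000000e+00,
         1.00000000e+00]])}
top {'fov_y': 46.95260542106908, 'cx': 322.44891453270645, 'cy': 203.41422500677248, 'pose': array([[-2.41735069e-03, -9.96791870e-01,  8.00007823e-02,
         4.43330752e+02],
       [-9.99996914e-01,  2.45547823e-03,  3.78215070e-04,
         4.50116943e+01],
       [-5.73441886e-04, -7.99996211e-02, -9.96794729e-01,
         1.69927825e+03],
       [ 0.00000000e+00,  0.00000000e+00,  0.00000000e+00,
         1.00000000e+00]])}
```

View pics/side0.png

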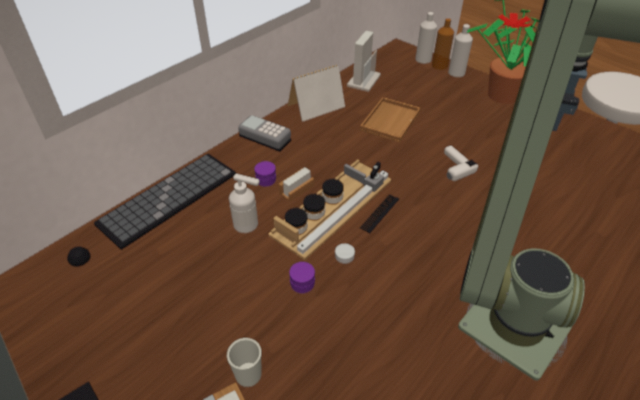

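View pics/top0.png

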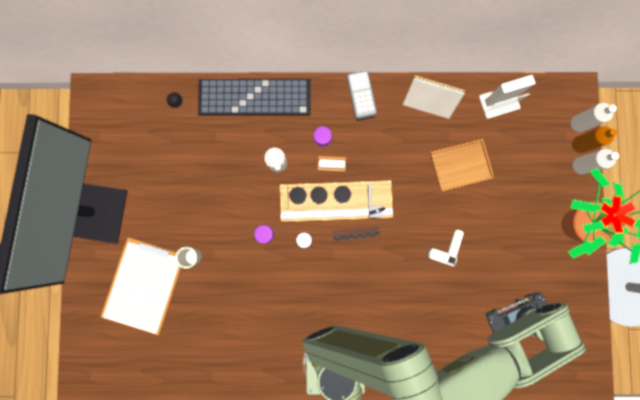

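The top view shows the rack at about (280–392, 182–220), with its end plate on the left (+y), the knob near (377, 211), and the rail on the robot's side. I'll zoom in on both views next.

Run:
```python
import cv2
a=cv2.imread("pics/top0.png")[165:255,260:410];cv2.imwrite("pics/topz.png",cv2.resize(a,None,fx=5,fy=5,interpolation=cv2.INTER_CUBIC))
a=cv2.imread("pics/side0.png")[145:265,255:415];cv2.imwrite("pics/sidez.png",cv2.resize(a,None,fx=5,fy=5,interpolation=cv2.INTER_CUBIC))
```

```text
(no output)
```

View pics/topz.png

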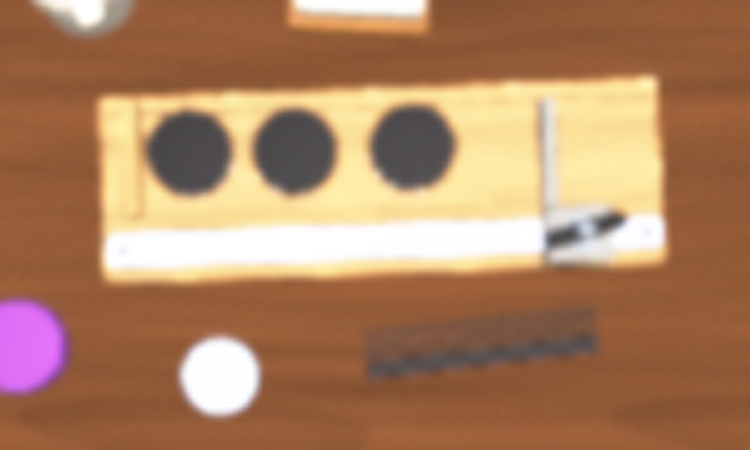

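View pics/sidez.png

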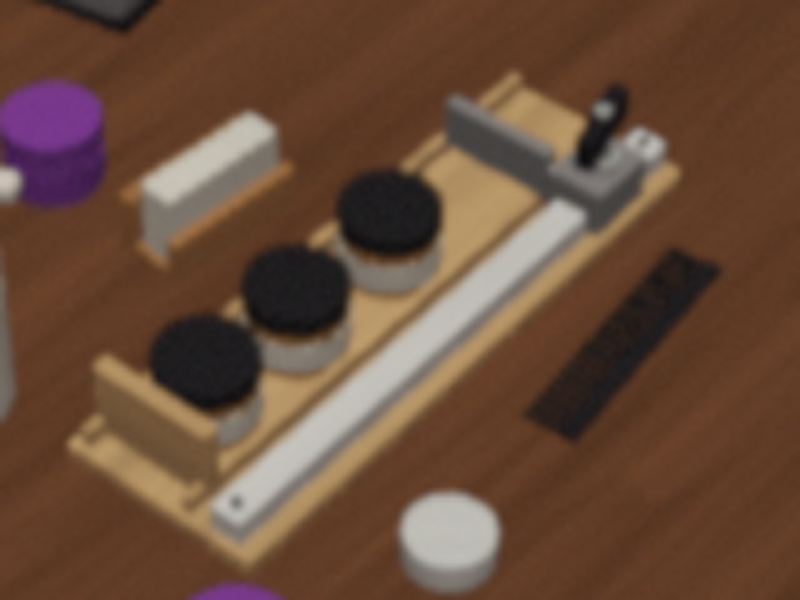

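```bash
cat > h.py <<'E'
import numpy as np,cv2
from workcell import env
def ray(n,u,v,z):
    p=env.camera_params(n);f=200/np.tan(np.radians(p['fov_y']/2));T=p['pose']
    d=T[:3,:3]@np.array([(u-p['cx'])/f,(v-p['cy'])/f,1]);o=T[:3,3]
    return o+d*(z-o[2])/d[2]
def proj(n,P):
    p=env.camera_params(n);f=200/np.tan(np.radians(p['fov_y']/2));T=p['pose']
    c=T[:3,:3].T@(np.array(P)-T[:3,3]);return np.array([p['cx']+f*c[0]/c[2],p['cy']+f*c[1]/c[2]])
E
python3 - <<'E'
from h import *
np.set_printoptions(precision=1,suppress=True)
Z=lambda u,v:(260+(u+.5)/5-.5,165+(v+.5)/5-.5)
C=[ray("top",*Z(*c),12) for c in [(100,97),(657,77),(665,262),(105,282)]]
for c in C:print(c)
print([np.linalg.norm(C[i]-C[(i+1)%4]) for i in range(4)])
S=lambda u,v:(255+(u+.5)/5-.5,145+(v+.5)/5-.5)
for c in [(70,442),(517,75),(680,175),(245,565)]:print("side",ray("side",*S(*c),10))
# jars and knob by mask
for n,(x0,y0,x1,y1) in {"top":(260,165,410,225),"side":(255,145,415,265)}.items():
    im=cv2.imread(f"pics/{n}0.png")[y0:y1,x0:x1].astype(int)
    m=(im.max(2)<(85 if n=="top" else 48)).astype(np.uint8)
    k,l,s,c=cv2.connectedComponentsWithStats(m)
    for i in range(1,k):
        if s[i,4]<15:continue
        u,v=c[i]+[x0,y0]
        pts=np.argwhere(l==i)[:,::-1]+[x0,y0]
        w=np.array([ray(n,*p,92)[:2] for p in pts]);e,V=np.linalg.eigh(np.cov(w.T))
        print(n,s[i],"z62",ray(n,u,v,62),"z92",ray(n,u,v,92),"ax",np.degrees(np.arctan2(V[1,1],V[0,1])),np.sqrt(e*12))
E
```

```text
[651.  203.5  12. ]
[ 664.8 -207.6   12. ]
[ 528.1 -211.5   12. ]
[514.5 199.2  12. ]
[np.float64(411.3147294717813), np.float64(136.7344740021155), np.float64(410.86671073685886), np.float64(136.57753194582637)]
side [647.8 200.2  10. ]
side [ 662.2 -216.    10. ]
side [ 526.2 -208.7   10. ]
side [514.6 198.7  10. ]
top [ 31  23  14  14 153] z62 [605.5 135.1  62. ] z92 [602.5 133.4  92. ] ax 59.65541535343271 [42.  43.3]
top [ 52  23  13  14 143] z62 [606.6  60.5  62. ] z92 [603.6  60.2  92. ] ax -174.26090840704748 [39.9 42.6]
top [ 76  23  13  13 139] z62 [609.1 -23.9  62. ] z92 [606.  -22.6  92. ] ax 126.22793494572001 [39.5 41.7]
side [10  0 21  6 42] z62 [856.6 -38.8  62. ] z92 [828.5 -13.7  92. ] ax -147.1021868709002 [25.6 62.8]
side [116  18   9  15  55] z62 [ 555.2 -160.1   62. ] z92 [ 536.  -131.4   92. ] ax 107.97048394599032 [13.5 68.3]
side [ 68  34  19  17 258] z62 [602.4 -17.7  62. ] z92 [581.8   6.8  92. ] ax 136.5149579563455 [48.1 60.3]
side [ 49  49  20  18 287] z62 [599.3  65.9  62. ] z92 [578.8  87.9  92. ] ax 135.9850521739098 [49.3 59.5]
side [107  51  36  37 427] z62 [436.5 -25.2  62. ] z92 [420.9  -0.4  92. ] ax 96.7870457900385 [ 28.3 150.9]
side [ 30  63  22  19 303] z62 [598.9 138.9  62. ] z92 [578.4 158.8  92. ] ax 151.8852543110562 [48.7 58.8]
```

Run:
```python
from h import *
np.set_printoptions(precision=1,suppress=True)
Z=lambda u,v:(260+(u+.5)/5-.5,165+(v+.5)/5-.5)
t=np.radians(1.92);R=np.array([[np.cos(t),-np.sin(t)],[np.sin(t),np.cos(t)]]);o=np.array([608.1,-3.5])
f=lambda q:R.T@(q[:2]-o)
for c,z in [((548,105),62),((549,205),62),((587,228),92),((548,240),92),((625,215),92),((548,240),79),((625,215),79),((138,100),64),((138,215),64)]:
    q=ray("top",*Z(*c),z);print(c,z,q,f(q))
S=lambda u,v:(255+(u+.5)/5-.5,145+(v+.5)/5-.5)
for c,z in [((605,107),92),((588,138),92),((621,90),92),((450,97),62)]:
    q=ray("side",*S(*c),z);print("side",c,z,q,f(q))
```

```text
(548, 105) 62 [ 638.3 -121.8   62. ] [  26.2 -119.2]
(549, 205) 62 [ 566.5 -121.7   62. ] [ -45.5 -116.8]
(587, 228) 92 [ 548.1 -145.1   92. ] [ -64.8 -139.5]
(548, 240) 92 [ 539.7 -117.7   92. ] [ -72.2 -111.9]
(625, 215) 92 [ 557.1 -171.8   92. ] [ -56.6 -166.5]
(548, 240) 79 [ 540.5 -119.    79. ] [ -71.4 -113.2]
(625, 215) 79 [ 558.  -173.5   79. ] [ -55.7 -168.3]
(138, 100) 64 [642.4 171.5  64. ] [ 40.1 173.7]
(138, 215) 64 [559.9 171.2  64. ] [-42.3 176.2]
side (605, 107) 92 [ 547.1 -148.9   92. ] [ -65.9 -143.3]
side (588, 138) 92 [ 537.5 -120.3   92. ] [ -74.4 -114.3]
side (621, 90) 92 [ 549.4 -167.6   92. ] [ -64.1 -162.1]
side (450, 97) 62 [ 642.7 -122.1   62. ] [  30.6 -119.7]
```

The measurements are consistent. The rack outline comes out at 136.7 × 411 mm at z 12, with a yaw of 1.9°. The knob axis is at about (548, −146), and the bar yaw of −72° puts the knob at about 1.3 rad. The stop is at s ≈ 7 mm. I'm moving above the knob with the jaws turned to yaw 18°.

drive_tool(
  motion=[
    [[0.0163, 0.0192, 0], [0, 0, 0.075]],
    [[0.0163, 0.0192, 0], [0, 0, 0.075]],
    [[0.0163, 0.0192, 0], [0, 0, 0.075]],
    [[0.0163, 0.0192, 0], [0, 0, 0.075]],
    [[0.0163, 0.0192, 0], [0, 0, 0.075]],
    [[0.0163, 0.0192, 0], [0, 0, 0.075]],
    [[0.0163, 0.0192, 0], [0, 0, 0.075]],
    [[0.0163, 0.0192, 0], [0, 0, 0.075]],
    [[0.0163, 0.0192, 0], [0, 0, 0.075]],
    [[0.0163, 0.0192, 0], [0, 0, 0.075]],
  ],
  claw=0.5,
  force=25,
)

```text
time_s: 0.93
ee_pos: [385.1, -337.4, 213.6]
ee_rot: [-180.0, 0.0, -24.1]
force: [0.0, 0.5, -0.7]
gripper_width: 45.7
```

drive_tool(
  motion=[
    [[0.0163, 0.0192, 0], [0, 0, 0.075]],
    [[0.0163, 0.0192, 0], [0, 0, 0.075]],
    [[0.0163, 0.0192, 0], [0, 0, 0.075]],
    [[0.0163, 0.0192, 0], [0, 0, 0.075]],
    [[0.0163, 0.0192, 0], [0, 0, 0.075]],
    [[0.0163, 0.0192, 0], [0, 0, 0.075]],
    [[0.0163, 0.0192, 0], [0, 0, 0.075]],
    [[0.0163, 0.0192, 0], [0, 0, 0.075]],
    [[0.0163, 0.0192, 0], [0, 0, 0.075]],
    [[0.0163, 0.0192, 0], [0, 0, 0.075]],
  ],
)

```text
time_s: 1.77
ee_pos: [548.1, -145.4, 213.5]
ee_rot: [-180.0, 0.0, 18.8]
force: [0.3, -0.2, 0.0]
gripper_width: 45.6
```

Next I descend about 145 mm to z 68, slowing near the end, and then look.

drive_tool(
  motion=[
    [[0, 0, -0.015], [0, 0, 0]],
    [[0, 0, -0.02], [0, 0, 0]],
    [[0, 0, -0.02], [0, 0, 0]],
    [[0, 0, -0.02], [0, 0, 0]],
    [[0, 0, -0.015], [0, 0, 0]],
    [[0, 0, -0.01], [0, 0, 0]],
    [[0, 0, -0.005], [0, 0, 0]],
    [[0, 0, 0], [0, 0, 0]],
    [[0, 0, 0], [0, 0, 0]],
    [[0, 0, 0], [0, 0, 0]],
  ],
)

```text
time_s: 2.6
ee_pos: [548.4, -146.8, 110.0]
ee_rot: [179.9, -0.1, 18.6]
force: [0.5, 0.3, -0.6]
gripper_width: 45.6
```

Run:
```python
from h import *
for n,(x0,y0,x1,y1) in {"top":(340,150,440,250),"side":(320,60,480,200)}.items():
    a=env.grab_frame(n)[y0:y1,x0:x1,::-1];cv2.imwrite(f"pics/{n}1.png",cv2.resize(a,None,fx=4,fy=4,interpolation=cv2.INTER_CUBIC))
```

```text
(no output)
```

View pics/side1.png

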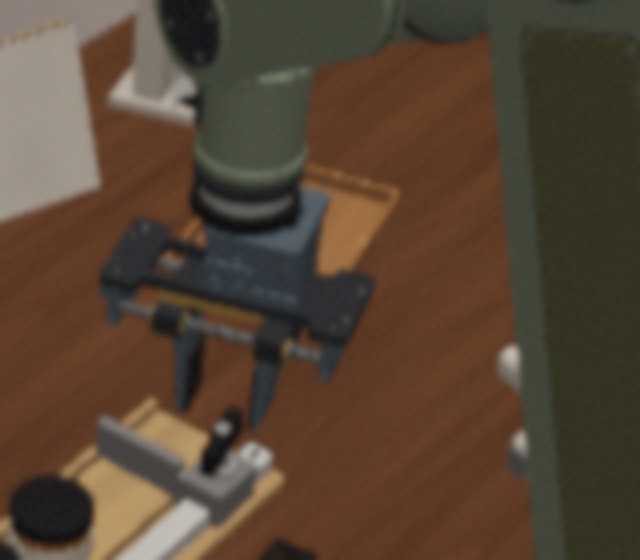

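View pics/top1.png

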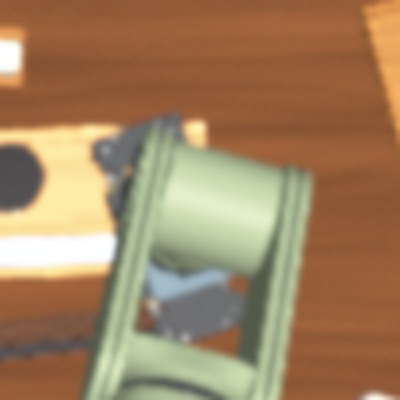

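In the side view the open fingers, with tips at zoomed (187, 405) and (260, 425), straddle the bar, which is centred at about (221, 437). I'm lowering the last 42 mm to z 68 and closing.

drive_tool(
  motion=[
    [[0, 0, -0.008], [0, 0, 0]],
    [[0, 0, -0.01], [0, 0, 0]],
    [[0, 0, -0.01], [0, 0, 0]],
    [[0, 0, -0.007], [0, 0, 0]],
    [[0, 0, -0.005], [0, 0, 0]],
    [[0, 0, -0.002], [0, 0, 0]],
    [[0, 0, 0], [0, 0, 0]],
    [[0, 0, 0], [0, 0, 0]],
    [[0, 0, 0], [0, 0, 0]],
    [[0, 0, 0], [0, 0, 0]],
  ],
)

```text
time_s: 3.53
ee_pos: [548.0, -146.7, 67.4]
ee_rot: [180.0, -0.1, 18.6]
force: [0.7, -1.0, -0.2]
gripper_width: 45.8
```

drive_tool(
  motion=[
    [[0, 0, 0], [0, 0, 0]],
    [[0, 0, 0], [0, 0, 0]],
    [[0, 0, 0], [0, 0, 0]],
    [[0, 0, 0], [0, 0, 0]],
    [[0, 0, 0], [0, 0, 0]],
    [[0, 0, 0], [0, 0, 0]],
    [[0, 0, 0], [0, 0, 0]],
    [[0, 0, 0], [0, 0, 0]],
    [[0, 0, 0], [0, 0, 0]],
    [[0, 0, 0], [0, 0, 0]],
  ],
  claw=0,
  force=20,
)

```text
time_s: 4.37
ee_pos: [547.3, -146.7, 67.0]
ee_rot: [-180.0, 0.0, 18.6]
force: [-2.0, -0.9, 1.4]
gripper_width: 13.9
```

Run:
```python
from h import *
s=env.state();print(s['torque'],s['force'],s['ee_rot'],s['ee_pos'],s['qpos'])
n,(x0,y0,x1,y1)="side",(320,60,480,200)
a=env.grab_frame(n)[y0:y1,x0:x1,::-1];cv2.imwrite(f"pics/{n}2.png",cv2.resize(a,None,fx=4,fy=4,interpolation=cv2.INTER_CUBIC))
```

```text
[-0.22726782  0.29739261 -0.06390504] [-2.03728905 -0.94230073  1.40852637] [-1.79993173e+02  3.83686088e-02  1.86278589e+01] [ 547.32950921 -146.66040895   66.96684681] [-1.61536415e+01  2.50982751e+01  1.02356045e+02 -2.04981615e-02
  5.25810901e+01 -3.47690377e+01]
```

View pics/side2.png

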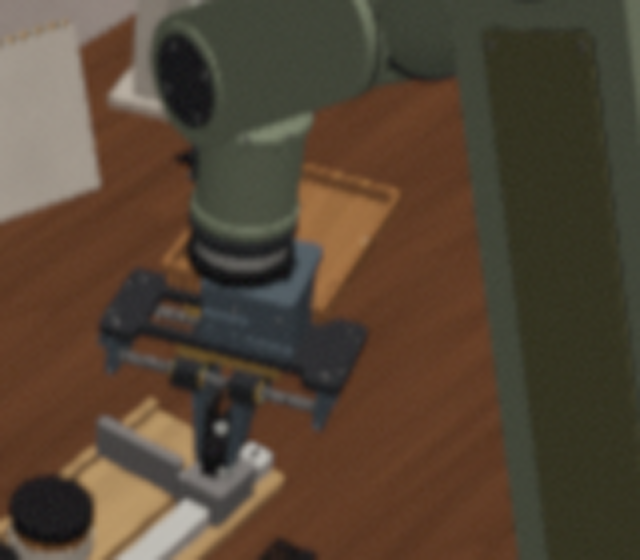

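The fingers closed to 13.9 mm, which matches the 14 mm bar. Now I undo the knob counter-clockwise.

drive_tool(
  motion=[
    [[0, 0, 0], [0, 0, 0.06]],
    [[0, 0, 0], [0, 0, 0.08]],
    [[0, 0, 0], [0, 0, 0.08]],
    [[0, 0, 0], [0, 0, 0.08]],
    [[0, 0, 0], [0, 0, 0.08]],
    [[0, 0, 0], [0, 0, 0.08]],
    [[0, 0, 0], [0, 0, 0.08]],
    [[0, 0, 0], [0, 0, 0.08]],
    [[0, 0, 0], [0, 0, 0.04]],
    [[0, 0, 0], [0, 0, 0]],
  ],
)

```text
time_s: 5.25
ee_pos: [547.6, -146.4, 66.7]
ee_rot: [-180.0, -0.0, 56.5]
force: [-0.0, -0.7, -0.5]
gripper_width: 14.1
```

Run:
```python
from h import *
s=env.state();print(s['torque'],s['force'],s['ee_rot'],s['ee_pos'],s['gripper_width'])
```

```text
[-0.00771591  0.04891873  0.02342499] [-0.0212204  -0.7379199  -0.52180226] [-1.79974691e+02 -7.40965046e-03  5.64742303e+01] [ 547.58158607 -146.44314682   66.67611337] 14.087724112605768
```

drive_tool(
  motion=[
    [[0, 0, 0], [0, 0, 0.07]],
    [[0, 0, 0], [0, 0, 0.08]],
    [[0, 0, 0], [0, 0, 0.08]],
    [[0, 0, 0], [0, 0, 0.08]],
    [[0, 0, 0], [0, 0, 0.08]],
    [[0, 0, 0], [0, 0, 0.08]],
    [[0, 0, 0], [0, 0, 0.06]],
    [[0, 0, 0], [0, 0, 0.02]],
    [[0, 0, 0], [0, 0, 0]],
    [[0, 0, 0], [0, 0, 0]],
  ],
)

```text
time_s: 6.08
ee_pos: [547.7, -146.1, 66.7]
ee_rot: [-180.0, -0.0, 87.9]
force: [-0.9, 1.0, -3.3]
gripper_width: 14.1
```

Run:
```python
from h import *
s=env.state();print(s['torque'],s['force'],s['ee_rot'],s['ee_pos'],s['gripper_width'])
```

```text
[ 0.43862644 -0.12979602  0.06517159] [-0.86820039  1.04248815 -3.29092467] [-1.79985031e+02 -4.68787930e-02  8.78617313e+01] [ 547.6672279  -146.12201643   66.66857082] 14.058875725656385
```

drive_tool(
  motion=[
    [[0, 0, 0], [0, 0, 0.02]],
    [[0, 0, 0], [0, 0, 0.02]],
    [[0, 0, 0], [0, 0, 0.02]],
    [[0, 0, 0], [0, 0, 0.02]],
    [[0, 0, 0], [0, 0, 0.01]],
    [[0, 0, 0], [0, 0, 0]],
    [[0, 0, 0], [0, 0, 0]],
    [[0, 0, 0], [0, 0, 0]],
    [[0, 0, 0], [0, 0, 0]],
    [[0, 0, 0], [0, 0, 0]],
  ],
)

```text
time_s: 6.92
ee_pos: [547.6, -146.5, 66.8]
ee_rot: [-180.0, -0.0, 93.1]
force: [1.0, 1.8, -6.8]
gripper_width: 14.1
```

Run:
```python
from h import *
s=env.state();print(s['torque'],s['force'],s['ee_rot'],s['ee_pos'],s['gripper_width'])
n,(x0,y0,x1,y1)="side",(320,60,480,200)
a=env.grab_frame(n)[y0:y1,x0:x1,::-1];cv2.imwrite(f"pics/{n}3.png",cv2.resize(a,None,fx=4,fy=4,interpolation=cv2.INTER_CUBIC))
```

```text
[ 0.50203353 -0.33537454 -0.41510586] [ 1.021633    1.842223   -6.83945746] [-1.79991089e+02 -1.68369183e-02  9.30869018e+01] [ 547.64973787 -146.50978833   66.75936768] 14.111825948798607
```

View pics/side3.png

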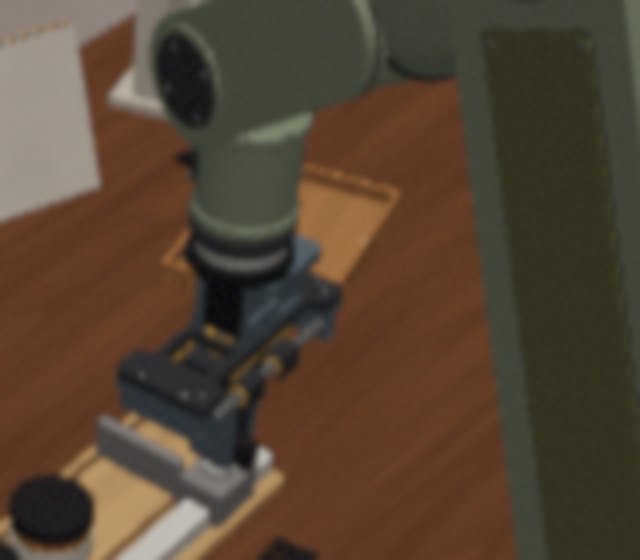

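The knob is at its hard stop: the wrist torque rose to 0.4 N·m at yaw 93°. I'm easing off slightly and sliding the stop along rack +y; about 94 mm remains.

drive_tool(
  motion=[
    [[-0.0001, 0.002, 0], [0, 0, -0.015]],
    [[-0.0001, 0.004, 0], [0, 0, 0]],
    [[-0.00015, 0.0045, 0], [0, 0, 0]],
    [[-0.00015, 0.0045, 0], [0, 0, 0]],
    [[-0.00015, 0.0045, 0], [0, 0, 0]],
    [[-0.00015, 0.0045, 0], [0, 0, 0]],
    [[-0.00015, 0.0045, 0], [0, 0, 0]],
    [[-0.00015, 0.0045, 0], [0, 0, 0]],
    [[-0.00015, 0.0045, 0], [0, 0, 0]],
    [[-0.00015, 0.0045, 0], [0, 0, 0]],
  ],
)

```text
time_s: 7.8
ee_pos: [546.2, -104.0, 66.8]
ee_rot: [-180.0, -0.0, 92.3]
force: [3.0, -3.3, -11.4]
gripper_width: 14.2
```

Run:
```python
from h import *
s=env.state();print(s['torque'],s['force'],s['ee_rot'],s['ee_pos'],s['gripper_width'])
n,(x0,y0,x1,y1)="side",(255,100,415,240)
a=env.grab_frame(n)[y0:y1,x0:x1,::-1];cv2.imwrite(f"pics/{n}4.png",cv2.resize(a,None,fx=4,fy=4,interpolation=cv2.INTER_CUBIC))
```

```text
[-0.33275161 -0.51588544 -0.18265756] [  2.95156927  -3.31520845 -11.36846334] [-1.79989703e+02 -4.86297556e-03  9.22597831e+01] [ 546.22727786 -104.02408349   66.80881073] 14.150347779811733
```

View pics/side4.png

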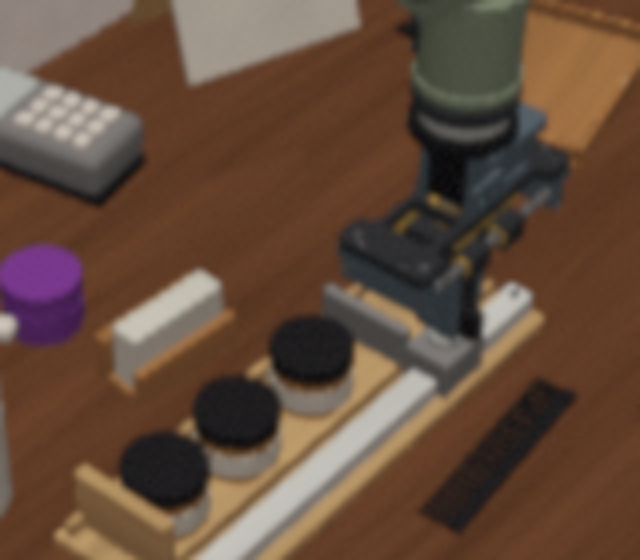

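The stop slides freely and the jars are undisturbed. Next 42 mm.

drive_tool(
  motion=[
    [[-0.00015, 0.0045, 0], [0, 0, 0]],
    [[-0.00015, 0.0045, 0], [0, 0, 0]],
    [[-0.00015, 0.0045, 0], [0, 0, 0]],
    [[-0.00015, 0.0045, 0], [0, 0, 0]],
    [[-0.00015, 0.0045, 0], [0, 0, 0]],
    [[-0.00015, 0.0045, 0], [0, 0, 0]],
    [[-0.00015, 0.0045, 0], [0, 0, 0]],
    [[-0.00015, 0.004, 0], [0, 0, 0]],
    [[-0.0001, 0.003, 0], [0, 0, 0]],
    [[-0.0001, 0.002, 0], [0, 0, 0]],
  ],
)

```text
time_s: 8.68
ee_pos: [544.8, -63.7, 66.9]
ee_rot: [-180.0, 0.0, 92.3]
force: [2.4, -4.0, -14.3]
gripper_width: 14.0
```

Run:
```python
from h import *
s=env.state();print(s['torque'],s['force'],s['ee_rot'],s['ee_pos'],s['gripper_width'])
n,(x0,y0,x1,y1)="side",(255,100,415,240)
a=env.grab_frame(n)[y0:y1,x0:x1,::-1];cv2.imwrite(f"pics/{n}5.png",cv2.resize(a,None,fx=4,fy=4,interpolation=cv2.INTER_CUBIC))
```

```text
[-0.65102554 -0.59548635 -0.15650449] [  2.43425452  -3.98320593 -14.34998069] [-1.79990819e+02  4.71335693e-03  9.22672297e+01] [544.82340674 -63.73238443  66.85242945] 13.95740463397951
```

View pics/side5.png

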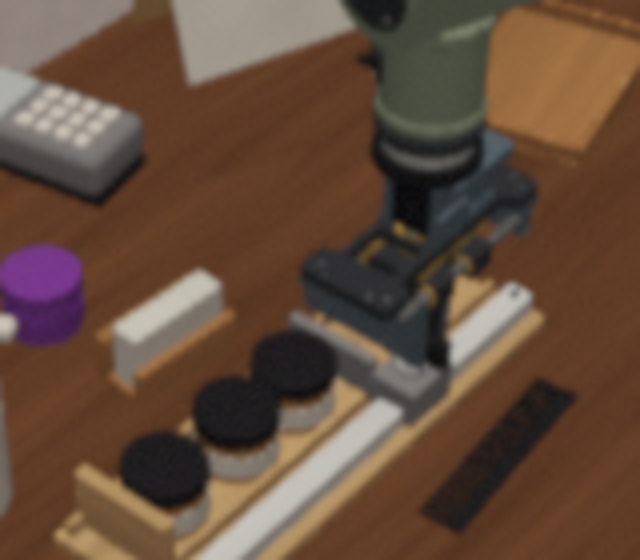

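Jar c is now being pushed, with about 11 mm left. I'm slowing down.

drive_tool(
  motion=[
    [[0, 0.001, 0], [0, 0, 0]],
    [[0, 0.001, 0], [0, 0, 0]],
    [[-0.0001, 0.001, 0], [0, 0, 0]],
    [[0, 0.001, 0], [0, 0, 0]],
    [[0, 0.001, 0], [0, 0, 0]],
    [[-0.0001, 0.001, 0], [0, 0, 0]],
    [[0, 0.001, 0], [0, 0, 0]],
    [[0, 0.0005, 0], [0, 0, 0]],
    [[0, 0.0005, 0], [0, 0, 0]],
    [[0, 0, 0], [0, 0, 0]],
  ],
)

```text
time_s: 9.57
ee_pos: [544.6, -55.9, 66.9]
ee_rot: [-180.0, -0.0, 92.3]
force: [2.0, -3.4, -15.1]
gripper_width: 13.8
```

drive_tool(
  motion=[
    [[0, 0.0004, 0], [0, 0, 0]],
    [[0, 0.0003, 0], [0, 0, 0]],
    [[0, 0.0003, 0], [0, 0, 0]],
    [[0, 0.0003, 0], [0, 0, 0]],
    [[0, 0.0002, 0], [0, 0, 0]],
    [[0, 0, 0], [0, 0, 0]],
    [[0, 0, 0], [0, 0, 0]],
    [[0, 0, 0], [0, 0, 0]],
    [[0, 0, 0], [0, 0, 0]],
    [[0, 0, 0], [0, 0, 0]],
  ],
)

```text
time_s: 10.4
ee_pos: [544.5, -54.5, 66.9]
ee_rot: [-180.0, -0.0, 92.2]
force: [1.4, -3.5, -15.9]
gripper_width: 13.6
```

drive_tool(
  motion=[
    [[0, 0.0005, 0], [0, 0, 0]],
    [[0, 0.0005, 0], [0, 0, 0]],
    [[0, 0.0005, 0], [0, 0, 0]],
    [[0, 0.0, 0], [0, 0, 0]],
    [[0, 0, 0], [0, 0, 0]],
    [[0, 0, 0], [0, 0, 0]],
    [[0, 0, 0], [0, 0, 0]],
    [[0, 0, 0], [0, 0, 0]],
    [[0, 0, 0], [0, 0, 0]],
    [[0, 0, 0], [0, 0, 0]],
  ],
)

```text
time_s: 11.23
ee_pos: [544.5, -53.0, 66.9]
ee_rot: [-180.0, -0.0, 92.2]
force: [0.3, -2.9, -17.0]
gripper_width: 14.2
```

Run:
```python
from h import *
s=env.state();print(s['torque'],s['force'],s['ee_pos'],s['gripper_width'])
for n,(x0,y0,x1,y1) in {"side":(255,120,415,240),"top":(265,160,385,250)}.items():
    a=env.grab_frame(n)[y0:y1,x0:x1,::-1];cv2.imwrite(f"pics/{n}6.png",cv2.resize(a,None,fx=5,fy=5,interpolation=cv2.INTER_CUBIC))
```

```text
[-0.44249    -0.25044116 -0.14249936] [  0.32121573  -2.93489413 -16.96989763] [544.50413601 -52.99239679  66.92169813] 14.159682323098115
```

View pics/side6.png

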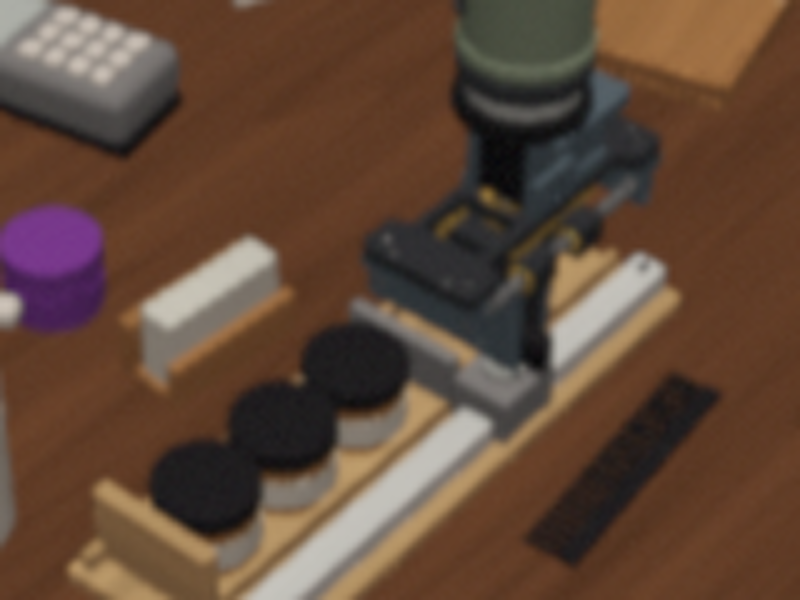

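View pics/top6.png

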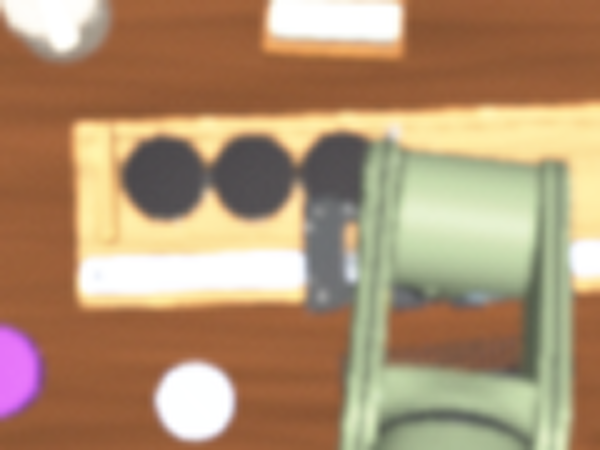

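In the top view the jar spacings are about 86–88 zoomed px, which is one jar diameter, so they're about touching each other. Jar a is still about 4 mm short of the end plate. I keep pushing gently and ease the upward pull on the knob.

drive_tool(
  motion=[
    [[0, 0.0005, -0.0003], [0, 0, 0]],
    [[0, 0.0005, -0.0002], [0, 0, 0]],
    [[0, 0.0005, 0], [0, 0, 0]],
    [[0, 0.0005, 0], [0, 0, 0]],
    [[-0.0001, 0.0005, 0], [0, 0, 0]],
    [[0, 0, 0], [0, 0, 0]],
    [[0, 0, 0], [0, 0, 0]],
    [[0, 0, 0], [0, 0, 0]],
    [[0, 0, 0], [0, 0, 0]],
    [[0, 0, 0], [0, 0, 0]],
  ],
)

```text
time_s: 12.17
ee_pos: [544.5, -50.6, 66.8]
ee_rot: [-180.0, -0.0, 92.2]
force: [-2.1, -4.3, -9.6]
gripper_width: 14.3
```

drive_tool(
  motion=[
    [[0, 0.0005, 0], [0, 0, 0]],
    [[0, 0.0005, 0], [0, 0, 0]],
    [[0, 0.0005, 0], [0, 0, 0]],
    [[0, 0, 0], [0, 0, 0]],
    [[0, 0, 0], [0, 0, 0]],
    [[0, 0, 0], [0, 0, 0]],
    [[0, 0, 0], [0, 0, 0]],
    [[0, 0, 0], [0, 0, 0]],
    [[0, 0, 0], [0, 0, 0]],
    [[0, 0, 0], [0, 0, 0]],
  ],
)

```text
time_s: 13.0
ee_pos: [544.4, -49.2, 66.8]
ee_rot: [-180.0, 0.0, 92.3]
force: [-2.7, -4.8, -9.7]
gripper_width: 13.8
```

Run:
```python
from h import *
for n,(x0,y0,x1,y1) in {"side":(255,140,375,240),"top":(265,160,385,250)}.items():
    a=env.grab_frame(n)[y0:y1,x0:x1,::-1];cv2.imwrite(f"pics/{n}7.png",cv2.resize(a,None,fx=6,fy=6,interpolation=cv2.INTER_CUBIC))
```

```text
(no output)
```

View pics/side7.png

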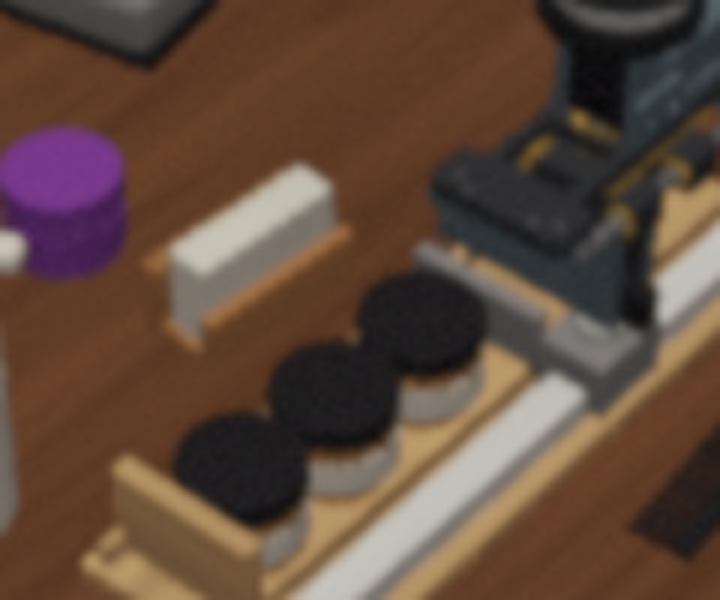

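View pics/top7.png

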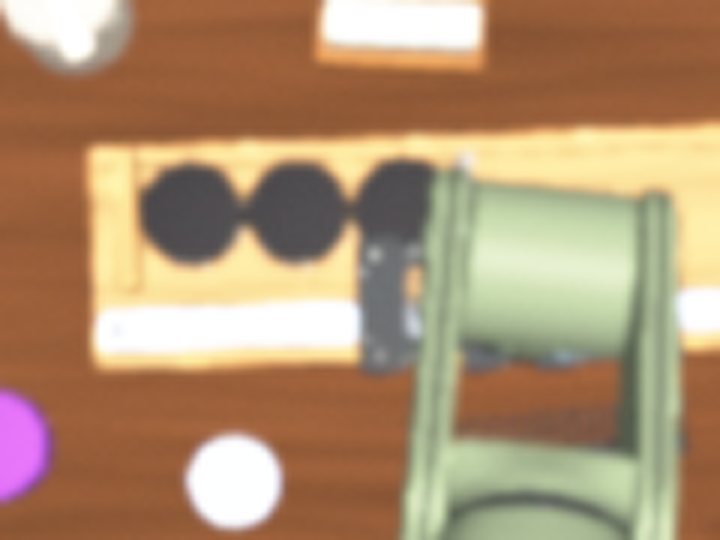

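Jar a's lid edge (140) now almost meets the plate edge (about 139). I'm continuing in 0.3 mm steps until the force jumps.

drive_tool(
  motion=[
    [[0, 0.0004, 0], [0, 0, 0]],
    [[0, 0.0003, 0], [0, 0, 0]],
    [[0, 0.0003, 0], [0, 0, 0]],
    [[0, 0, 0], [0, 0, 0]],
    [[0, 0, 0], [0, 0, 0]],
    [[0, 0, 0], [0, 0, 0]],
    [[0, 0, 0], [0, 0, 0]],
    [[0, 0, 0], [0, 0, 0]],
    [[0, 0, 0], [0, 0, 0]],
    [[0, 0, 0], [0, 0, 0]],
  ],
)

```text
time_s: 13.93
ee_pos: [544.4, -48.3, 66.8]
ee_rot: [-180.0, 0.0, 92.3]
force: [-2.7, -5.0, -9.0]
gripper_width: 14.1
```

drive_tool(
  motion=[
    [[0, 0.0004, 0], [0, 0, 0]],
    [[0, 0.0003, 0], [0, 0, 0]],
    [[0, 0.0003, 0], [0, 0, 0]],
    [[0, 0, 0], [0, 0, 0]],
    [[0, 0, 0], [0, 0, 0]],
    [[0, 0, 0], [0, 0, 0]],
    [[0, 0, 0], [0, 0, 0]],
    [[0, 0, 0], [0, 0, 0]],
    [[0, 0, 0], [0, 0, 0]],
    [[0, 0, 0], [0, 0, 0]],
  ],
)

```text
time_s: 14.77
ee_pos: [544.4, -48.1, 66.8]
ee_rot: [-180.0, 0.1, 92.3]
force: [-1.6, -8.3, -9.5]
gripper_width: 14.0
```

The tool now stalls and the force is rising, so there is contact. One small confirming push.

drive_tool(
  motion=[
    [[0, 0.0004, 0], [0, 0, 0]],
    [[0, 0.0004, 0], [0, 0, 0]],
    [[0, 0, 0], [0, 0, 0]],
    [[0, 0, 0], [0, 0, 0]],
    [[0, 0, 0], [0, 0, 0]],
    [[0, 0, 0], [0, 0, 0]],
    [[0, 0, 0], [0, 0, 0]],
    [[0, 0, 0], [0, 0, 0]],
    [[0, 0, 0], [0, 0, 0]],
    [[0, 0, 0], [0, 0, 0]],
  ],
)

```text
time_s: 15.6
ee_pos: [544.4, -48.0, 66.8]
ee_rot: [-180.0, 0.2, 92.3]
force: [-2.3, -9.5, -9.0]
gripper_width: 13.9
```

The stop is blocked: an 0.8 mm command moved it 0.1 mm, with 9.5 N against it. Now I tighten clockwise while keeping the light push.

drive_tool(
  motion=[
    [[0, 0, 0], [0, 0, -0.06]],
    [[0, 0, 0], [0, 0, -0.08]],
    [[0, 0, 0], [0, 0, -0.08]],
    [[0, 0, 0], [0, 0, -0.08]],
    [[0, 0, 0], [0, 0, -0.08]],
    [[0, 0, 0], [0, 0, -0.08]],
    [[0, 0, 0], [0, 0, -0.08]],
    [[0, 0, 0], [0, 0, -0.08]],
    [[0, 0, 0], [0, 0, -0.06]],
    [[0, 0, 0], [0, 0, -0.02]],
  ],
)

```text
time_s: 16.43
ee_pos: [544.3, -48.4, 66.9]
ee_rot: [179.9, 0.2, 52.1]
force: [-2.3, -12.2, -9.2]
gripper_width: 13.8
```

drive_tool(
  motion=[
    [[0, 0, 0], [0, 0, -0.06]],
    [[0, 0, 0], [0, 0, -0.08]],
    [[0, 0, 0], [0, 0, -0.08]],
    [[0, 0, 0], [0, 0, -0.08]],
    [[0, 0, 0], [0, 0, -0.08]],
    [[0, 0, 0], [0, 0, -0.08]],
    [[0, 0, 0], [0, 0, -0.08]],
    [[0, 0, 0], [0, 0, -0.06]],
    [[0, 0, 0], [0, 0, 0]],
    [[0, 0, 0], [0, 0, 0]],
  ],
)

```text
time_s: 17.27
ee_pos: [544.0, -48.6, 67.1]
ee_rot: [179.8, 0.1, 17.9]
force: [-4.3, -12.7, -7.2]
gripper_width: 14.2
```

Run:
```python
from h import *
s=env.state();print(s['torque'],s['force'],s['ee_rot'],s['ee_pos'],s['gripper_width'])
```

```text
[-2.27176822  0.6106528   0.01127996] [ -4.2790101 -12.6884571  -7.1992965] [1.79783185e+02 1.20740746e-01 1.78733060e+01] [544.02948492 -48.62376127  67.10788756] 14.184459060399416
```

drive_tool(
  motion=[
    [[0, 0, 0], [0, 0, -0.03]],
    [[0, 0, 0], [0, 0, -0.03]],
    [[0, 0, 0], [0, 0, -0.03]],
    [[0, 0, 0], [0, 0, -0.02]],
    [[0, 0, 0], [0, 0, -0.02]],
    [[0, 0, 0], [0, 0, 0]],
    [[0, 0, 0], [0, 0, 0]],
    [[0, 0, 0], [0, 0, 0]],
    [[0, 0, 0], [0, 0, 0]],
    [[0, 0, 0], [0, 0, 0]],
  ],
)

```text
time_s: 18.1
ee_pos: [544.0, -48.5, 67.2]
ee_rot: [179.8, 0.1, 10.5]
force: [-4.5, -12.0, -6.7]
gripper_width: 14.2
```

Run:
```python
from h import *
s=env.state();print(s['torque'],s['force'],s['ee_rot'],s['ee_pos'],s['gripper_width'])
for n,(x0,y0,x1,y1) in {"side":(255,140,375,240),"top":(265,160,385,250)}.items():
    a=env.grab_frame(n)[y0:y1,x0:x1,::-1];cv2.imwrite(f"pics/{n}8.png",cv2.resize(a,None,fx=6,fy=6,interpolation=cv2.INTER_CUBIC))
```

```text
[-2.0684766  0.7425094  0.45473  ] [ -4.52813472 -12.02032497  -6.73840507] [1.79755901e+02 1.01578843e-01 1.05332560e+01] [543.96246309 -48.53200741  67.20013995] 14.228705613524575
```

View pics/side8.png

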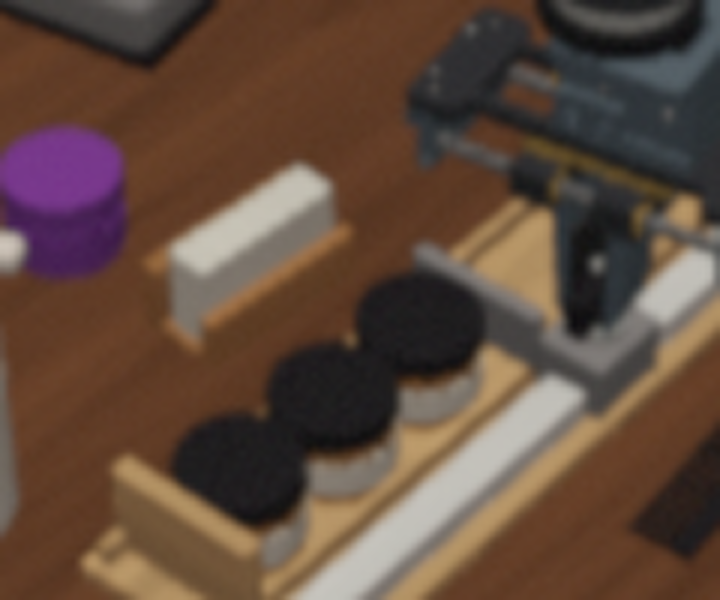

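View pics/top8.png

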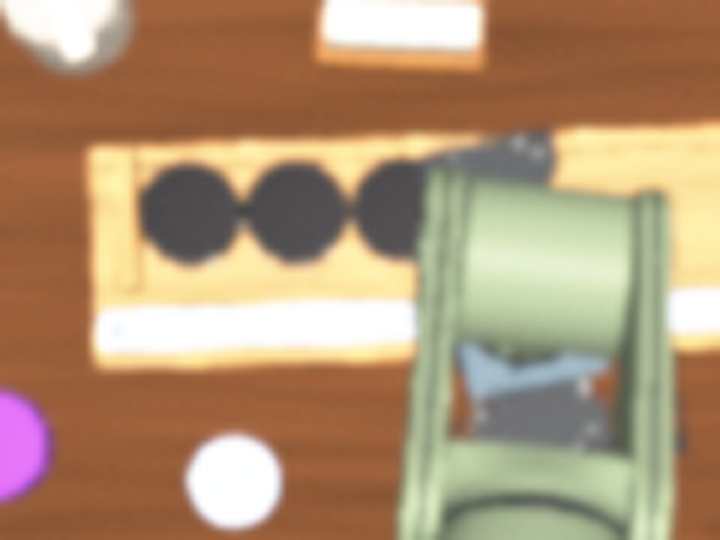

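Tight at the hard stop: yaw 10.5°, and the torque has reversed to +0.45 N·m. I'm taking off the residual push, then opening and lifting straight up.

drive_tool(
  motion=[
    [[0, -0.0005, 0], [0, 0, 0]],
    [[0, -0.0005, 0], [0, 0, 0]],
    [[0, -0.0005, 0], [0, 0, 0]],
    [[0, 0, 0], [0, 0, 0]],
    [[0, 0, 0], [0, 0, 0]],
    [[0, 0, 0], [0, 0, 0]],
    [[0, 0, 0], [0, 0, 0]],
    [[0, 0, 0], [0, 0, 0]],
    [[0, 0, 0], [0, 0, 0]],
    [[0, 0, 0], [0, 0, 0]],
  ],
)

```text
time_s: 19.03
ee_pos: [544.0, -48.6, 67.2]
ee_rot: [179.9, 0.1, 10.5]
force: [-4.5, -6.6, -5.4]
gripper_width: 14.3
```

drive_tool(
  motion=[
    [[0, 0, 0], [0, 0, 0]],
    [[0, 0, 0], [0, 0, 0]],
    [[0, 0, 0], [0, 0, 0]],
    [[0, 0, 0], [0, 0, 0]],
    [[0, 0, 0], [0, 0, 0]],
    [[0, 0, 0], [0, 0, 0]],
    [[0, 0, 0], [0, 0, 0]],
    [[0, 0, 0], [0, 0, 0]],
    [[0, 0, 0], [0, 0, 0]],
    [[0, 0, 0], [0, 0, 0]],
  ],
  claw=0.45,
)

```text
time_s: 19.87
ee_pos: [544.6, -47.7, 66.4]
ee_rot: [-180.0, -0.0, 10.3]
force: [-0.8, 0.5, 0.6]
gripper_width: 41.3
```

drive_tool(
  motion=[
    [[0, 0, 0.004], [0, 0, 0]],
    [[0, 0, 0.008], [0, 0, 0]],
    [[0, 0, 0.012], [0, 0, 0]],
    [[0, 0, 0.015], [0, 0, 0]],
    [[0, 0, 0.02], [0, 0, 0]],
    [[0, 0, 0.02], [0, 0, 0]],
    [[0, 0, 0.02], [0, 0, 0]],
    [[0, 0, 0.02], [0, 0, 0]],
    [[0, 0, 0.015], [0, 0, 0]],
    [[0, 0, 0.005], [0, 0, 0]],
  ],
)

```text
time_s: 20.7
ee_pos: [546.0, -47.9, 208.9]
ee_rot: [179.9, -0.3, 10.3]
force: [1.1, 0.6, -0.5]
gripper_width: 41.3
```

drive_tool(
  motion=[
    [[-0.005, -0.02, 0], [0, 0, 0]],
    [[-0.008, -0.03, 0], [0, 0, 0]],
    [[-0.008, -0.03, 0], [0, 0, 0]],
    [[-0.008, -0.03, 0], [0, 0, 0]],
    [[-0.008, -0.03, 0], [0, 0, 0]],
    [[-0.008, -0.03, 0], [0, 0, 0]],
    [[-0.008, -0.03, 0], [0, 0, 0]],
    [[-0.008, -0.03, 0], [0, 0, 0]],
    [[-0.005, -0.015, 0], [0, 0, 0]],
    [[0, 0, 0], [0, 0, 0]],
  ],
)

```text
time_s: 21.53
ee_pos: [477.3, -295.7, 205.0]
ee_rot: [180.0, 0.1, 10.1]
force: [0.4, -0.3, 0.1]
gripper_width: 41.1
```

Run:
```python
from h import *
for n,(x0,y0,x1,y1) in {"side":(255,140,395,250),"top":(265,160,395,250)}.items():
    f=env.grab_frame(n)[:,:,::-1];cv2.imwrite(f"pics/{n}9full.png",f)
    cv2.imwrite(f"pics/{n}9.png",cv2.resize(f[y0:y1,x0:x1],None,fx=5,fy=5,interpolation=cv2.INTER_CUBIC))
```

```text
(no output)
```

View pics/side9.png

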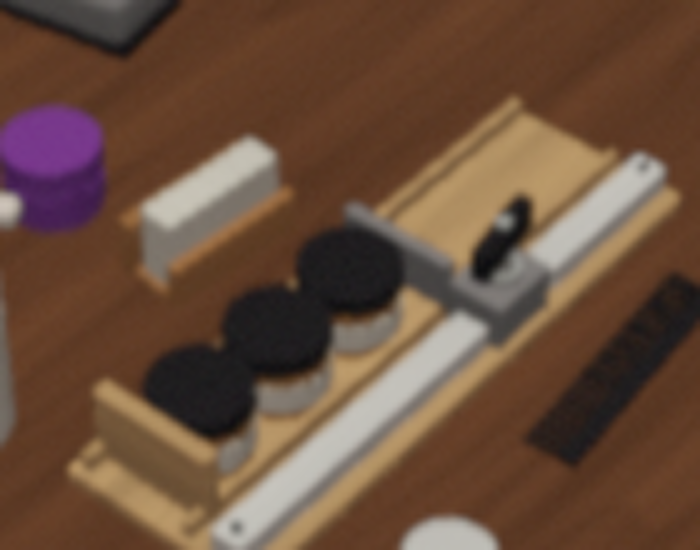

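View pics/top9.png

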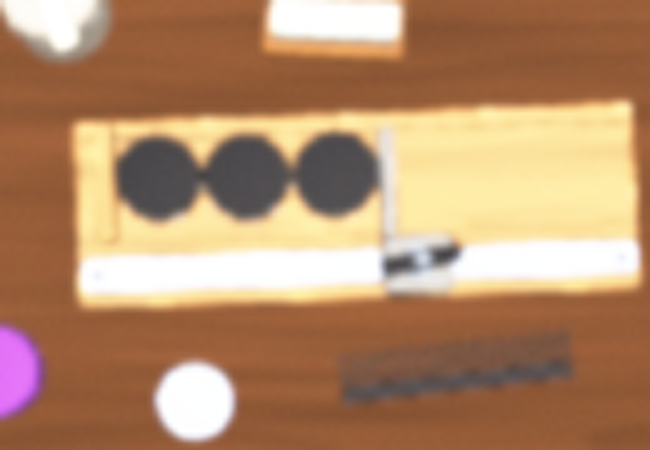

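View pics/top9full.png

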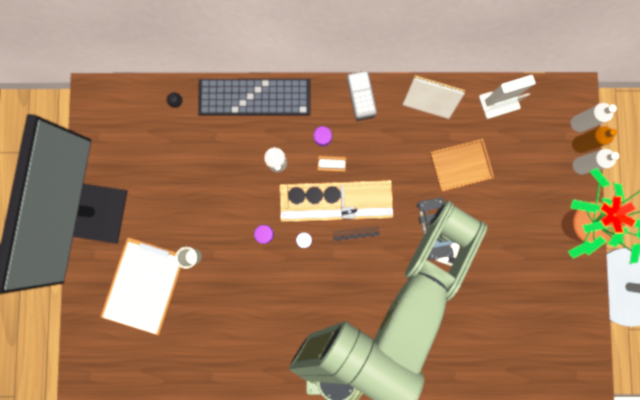

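The pictures show the three jars upright and in line from the end plate to the stop, the bar nearly along the lane, and the bystanders unmoved. I'll do one numeric check before handing in.

Run:
```python
from h import *
np.set_printoptions(precision=1,suppress=True)
t=np.radians(1.92);R=np.array([[np.cos(t),-np.sin(t)],[np.sin(t),np.cos(t)]]);o=np.array([608.1,-3.5])
im=cv2.imread("pics/top9full.png")[165:225,260:410]
g=im.max(2); m=(g<110).astype(np.uint8); m=cv2.erode(m,np.ones((5,5),np.uint8))
k,l,s,c=cv2.connectedComponentsWithStats(m)
for i in range(1,k):
    if s[i,4]>15: q=ray("top",c[i][0]+260,c[i][1]+165,62); print(s[i,4],q,R.T@(q[:2]-o))
Z=lambda u,v:(265+(u+.5)/5-.5,160+(v+.5)/5-.5)
a,b=[ray("top",*Z(*p),92) for p in((385,267),(460,247))]
r=R.T@(a-b)[:2];print("knob deg", np.degrees(np.arctan2(r[1],-r[0])))
for p in((382,180),(394,180)):print(R.T@(ray("top",*Z(*p),62)[:2]-o))
d=cv2.absdiff(cv2.imread("pics/top0.png"),cv2.imread("pics/top9full.png")).max(2)
for nm,(x0,y0,x1,y1) in dict(tin=(294,230,314,250),comb=(330,225,382,245),card=(315,153,350,172),pump=(260,145,290,174),pen=(172,242,205,272),purple=(252,222,276,246)).items():print(nm,d[y0:y1,x0:x1].max())
```

```text
80 [605.  139.8  62. ] [  1.7 143.3]
76 [605.9  76.2  62. ] [ 0.4 79.7]
77 [607.6  12.7  62. ] [ 0.  16.2]
knob deg 77.11925417524981
[ -6.1 -17. ]
[ -6.4 -25.6]
tin 4
comb 5
card 5
pump 4
pen 5
purple 5
```

```bash
python3 -c "
from workcell import env
print(env.job_done())"
```

```text
the job is handed in; nothing more can be done
None
```

The job is done and handed in at about 21.6 s. I undid the clamp knob to its hard stop, slid the stop until it was blocked, tightened the knob to its other hard stop, then let go and backed the arm away.

- **Jars:** They stand upright in line, with centres 63.6 and 63.5 mm apart against a diameter of 64 mm. The stop's face is within about 1 mm of the last jar.
- **Stop:** It stalled against the jars. In the final push an 0.8 mm command moved it only 0.1 mm, with about 9.5 N against it.
- **Knob:** I read it at about 77° in the picture, against 80° for fully tight. That is within pixel error, and the wrist torque rose to 0.45 N·m at the stop.
- **Other things on the counter:** The before and after top views show no change at the tin, comb, card stand, pump bottle, pen cup and the purple jar on the robot's side. I did not compare the thermometer, which the arm partly hid in the last picture, or the second purple jar beyond the rack.

**Disagreement:** My fitted rack frame is about 3–5 mm off along the lane. It puts the jar nearest the end plate at y 143, but a jar touching the plate at y 170 should be at 138. I took that jar to be touching because the stop was blocked and the pictures show no gap at the plate.

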